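Sticker two tonewood blanks for seasoning

TASK

Pile the two freshly sawn blanks on the seasoning board so that air gets round them: lay the thick maple blank across the board's two bearers, then one sticker crosswise on it straight above each bearer (either sticker on either side), then the thin spruce blank on the stickers, and finally the iron weight upright in the middle of the spruce to keep the pile flat. Both blanks lie centred on the board and parallel to its long side. Set everything down rather than letting it drop, and leave the glue bottle, the jar and the plane where they are.

Things in the scene. Friction and masses are not known exactly. Their poses are not given: they have to be found in the camera images.
- board: the seasoning board: a fixed plywood board, 130 mm (own x) by 270 mm (own y) by 12 mm thick, with two dark bearer strips screwed across it. Each bearer is 110 mm long along own x, 20 mm wide along own y and 18 mm high, centred 70 mm either side of the board's centre (own y = +70 and -70 mm); bearer tops are 30 mm above the origin. Origin: centre of the board's underside, on the bench; z up
- maple_blank: maple blank, loose: honey-coloured billet with dark green wax-sealed ends, 58 mm (own x) by 240 mm (own y, its length) by 40 mm high, about 0.36 kg. Origin: centre of the underside, z up. It goes first, on the bearers
- pale_sticker: pale sticker, loose: pale wooden strip 20 mm (own x) by 110 mm (own y, its length) by 14 mm high, about 20 g. Origin: centre of the underside, z up. It lies across the maple blank (its length along the board's short side), above either bearer
- dark_sticker: dark sticker, loose: dark brown wooden strip, same size as the pale one: 20 mm (own x) by 110 mm (own y, its length) by 14 mm high, about 20 g. Origin: centre of the underside, z up. It lies across the maple blank above the other bearer
- spruce_blank: spruce blank, loose: creamy white billet with red wax-sealed ends, 50 mm (own x) by 200 mm (own y, its length) by 20 mm high, about 0.09 kg. Origin: centre of the underside, z up. It goes on the two stickers
- weight: iron weight, loose: dark disc 60 mm in diameter and 30 mm high, with a brass knob to lift it by: a 14 mm neck from 30 to 45 mm and a round knob 24 mm in diameter from 45 to 67 mm above the underside; about 0.65 kg. Origin: centre of the underside, z up. It goes last, on the middle of the spruce blank
- glue_bottle: bystander, loose: white glue bottle with a red cap, 54 mm in diameter, 120 mm high, standing on the bench. Origin: centre of the underside. Leave it alone
- jar: bystander, loose: amber glass jar with a brass lid, 66 mm in diameter, 75 mm high, standing on the bench. Origin: centre of the underside. Leave it alone
- plane: bystander, loose: small dark metal block plane with a brass cap and a wooden front knob, 32 by 100 mm, about 45 mm high, lying on the bench. Origin: centre of the sole. Leave it alone

How it is judged:
By the outcome, as a careful person would: the job done as asked, in the order asked, and still so for the second after the job is handed in, with the robot touching nothing.
It also fails if it takes over 112 s, if anything falls off the work surface, if the arm or the gripper's body presses on something with over 40 N, if the wrist force passes 120 N, or if a joint passes its speed limit or range.

ROBOT

A 6-joint arm with a two-finger parallel gripper is mounted at the origin on the work surface. World frame = base frame: x ahead of the robot, y to its left, z up, the work surface at z = 0. Lengths are in m, angles in rad, forces in N, time in s.
With the tool pointing down it reaches from about 0.25 to 0.775 m from the base axis. Payload 4 kg.
Tool frame: the origin (TCP) lies at the very end of the fingers, on their centre line; the grasp point (between the pads) lies 19 mm behind it; z points along the fingers, y is the line along which they close (so a half turn about z gives the same grasp; the last joint's range is limited). The gripper opens to 85 mm and grips with 20 to 120 N. Pads are 22 mm wide; open, the fingers measure 114 mm over their backs; the gripper's body (76 mm by 85 mm) begins 54 mm behind the grasp point. The pads swing forward as they close: fully open they stand 13 mm farther back than shut.
Start: joints at [1.155, 0.087, 1.371, -0, 1.684, -0.103], TCP at [0.169, 0.523, 0.231] pointing down, gripper open.
Joint ranges: [-3.1, 3.1], [-0.76, 2.03], [0.27, 2.55], [-1.08, 4.22], [0.17, 2.65], [-2.57, 2.57]. Speed limits (rad/s): [2.79, 2.79, 3.14, 3.14, 3.14, 3.14].

INTERFACE

Orientations are given as a unit quaternion [w, x, y, z].
In Python, from plant import robot, camera gives the robot as it stands.
- The arm moves only by the tool step_arm, never from a script. Its argument "rows" is a list of rows, each a list of 6 numbers: the shift along the tool's x, y, z in units of 30 mm (1.0 is 30 mm), then the turn, a rotation vector about the tool's x, y, z in units of 5 degrees (1.0 is 5 degrees). A call has 1 to 20 rows; each row shifts and turns the commanded pose from where the row before left it, along the tool's axes as they then stand; what a row does not reach is not made up. A row lasts 1/10 s, in which the tool goes at most 50 mm and 8.59 degrees, less where a joint would pass 70% of its speed; a pose out of reach is approached as far as the arm can. A call is refused whole if a number of a shift passes 1 or a number of a turn 1, either way. A call with a gripper value outside its range is refused whole. "jaw" is the opening, from -1 (shut) to 1 (fully open), set as the call begins (left out, the last holds). The fingers move at their own pace and stop on an object; "squeeze" is the grip in N (left out, the last holds). Time passes only in rows, so rows that do not move let the fingers close. It gives the time, the measured TCP pose, the force, the opening and the grip force at its end, in the units of the state.
- robot.get_obs(): the state, without advancing time (a new reading comes with each control period).
- camera(name): name is "scene" or "top"; returns a dict with "img" (420x560x3 uint8, blue, green, red), "depth" (420x560 float32, m along the optical axis (not along the pixel's ray), 0 where there is no reading), "mtx" (3x3 intrinsics, pixels), "position" and "attitude" of the camera in the world. Camera axes: x right, y down, z forward; pixel columns grow to the right and rows downward; lengths in m; the calibration is good to about 2 mm. A picture is of the moment at which its call begins.
- robot.hand_in(): hands the job in; it is judged then, once.
The state is a dict: "time": time; "qpos": joint angles; "joint_velocities": joint speeds; "effort": joint torques, N m; "position": TCP position; "tool_rot": TCP orientation; "ft_force": force on the tool from outside, world axes, zero at the start; "torque": the same for the moment, N m; "gripper_width": opening from 0.0 (shut) to 1.0 (fully open); "gripper_force": force on a finger pad.
Only numpy, scipy, OpenCV 4.12 (cv2) and the standard library are available. Lean on these libraries where they do the work, as an engineer would, in place of code of your own. Each camera call takes 0.05 s, during which the arm holds its last target. There are 200 camera calls.

## Working session

There is one attempt and no reset: what is moved stays moved. The work goes in short steps, Python scripts to look and compute and a tool call to move; the robot and the scene stay as the last step left them, time stands still between calls to the robot, and variables do not carry over. Pictures are saved under pics/ and viewed, at most 14 in all, crops included, and the job is handed in when it is done.

Besides the shell and the picture viewer there is one more tool, called after ">>>" as a command line: name --pt "numbers of a row" for each row, then --argument value for the rest. step_arm: Moves the arm, as the interface text tells. Its arguments: {"type":"object","properties":{"rows":{"type":"array"},"jaw":{"type":"number"},"squeeze":{"type":"number"}},"required":["rows"]}

```bash
ls; mkdir -p pics
python3 - <<'E'
from plant import robot,camera
import cv2,numpy as np
for n in("top","scene"):
    c=camera(n); cv2.imwrite(f"pics/{n}0.png",c["img"]); np.savez(f"{n}0.npz",**c)
    print(n,c["mtx"].tolist(),c["position"],c["attitude"])
print(robot.get_obs())
E
```

```text
pics
top [[481.4904583161763, 0.0, 276.588527609013], [0.0, 481.4904583161763, 206.17944766172505], [0.0, 0.0, 1.0]] [0.46077269 0.01613289 1.12242619] [-0.03018561  0.71015398 -0.70135321  0.05360814]
scene [[405.59731240272015, 0.0, 278.23768911091605], [0.0, 405.59731240272015, 208.22961383139426], [0.0, 0.0, 1.0]] [ 1.16247347 -0.22176269  0.70015747] [-0.30520476  0.75558938  0.54110352 -0.20770586]
{'time': 0.1, 'qpos': array([ 1.15492073e+00,  8.79157009e-02,  1.37215209e+00,  3.33797315e-05,
        1.68358397e+00, -1.03118009e-01]), 'joint_velocities': array([-8.10714222e-04,  4.37463441e-04, -4.65086006e-03, -1.71560754e-03,
       -4.92907860e-05, -5.51853118e-05]), 'effort': array([ 1.70745403e-03, -3.53017151e+01, -3.14218175e+01, -1.32203377e-04,
        8.00098933e-03, -1.61638178e-05]), 'position': array([0.16904466, 0.52289912, 0.23021241]), 'tool_rot': array([-2.80207277e-04,  1.55740296e-01,  9.87797500e-01, -9.90824952e-04]), 'ft_force': array([ 0.10125808, -0.49295031,  0.34104017]), 'torque': array([-0.09290493,  0.06094691,  0.00032177]), 'gripper_force': 0.0, 'gripper_width': 1.0001479423360202}
```

View pics/top0.png

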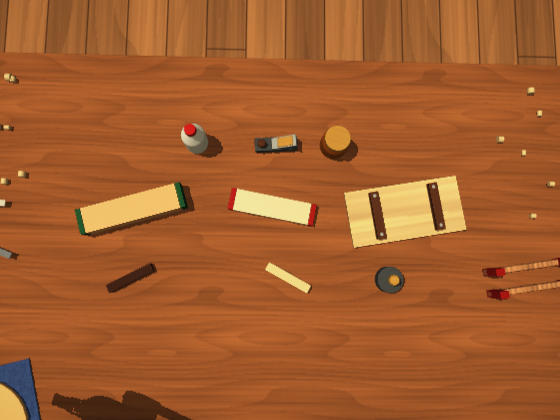

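View pics/scene0.png

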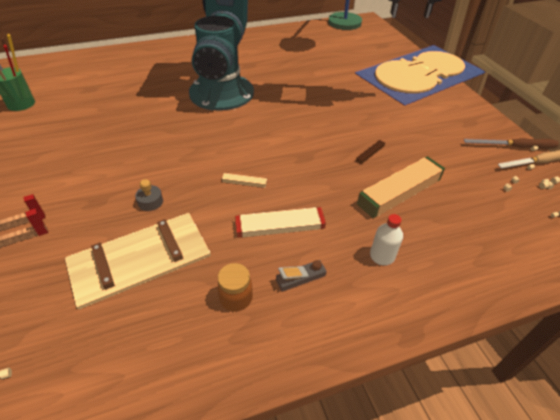

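The top view shows maple (131,208), spruce (272,207), dark sticker (131,277), pale sticker (288,277), weight (390,280), board (405,212) with bearers at (377,215) and (437,206). The bystanders lie above that row; the scene view agrees.

```bash
cat > h.py <<'E'
import numpy as np,cv2
from scipy.spatial.transform import Rotation as R
def rot(c):
    q=c["attitude"]; return R.from_quat([q[1],q[2],q[3],q[0]]).as_matrix()
def rays(c,uv):
    uv=np.asarray(uv,float).reshape(-1,2)
    return (np.c_[uv,np.ones(len(uv))]@np.linalg.inv(c["mtx"]).T)@rot(c).T
def plane(c,uv,z):
    d=rays(c,uv); return c["position"]+d*((z-c["position"][2])/d[:,2])[:,None]
def cloud(c):
    h,w=c["depth"].shape; v,u=np.mgrid[:h,:w]
    return (c["position"]+rays(c,np.c_[u.ravel(),v.ravel()])*c["depth"].reshape(-1,1)).reshape(h,w,3)
def project(c,p):
    q=(np.asarray(p)-c["position"])@rot(c); q=q@c["mtx"].T; return q[:,:2]/q[:,2:]
def rect(xy):
    (cx,cy),(a,b),t=cv2.minAreaRect((np.asarray(xy)*1000).astype(np.float32))
    if a>b: a,b,t=b,a,t+90
    t=(t+90)   # direction of long side, deg from world x
    return np.round([cx,cy,a,b,(t+90)%180-90],1)
E
python3 - <<'E'
from h import *
seeds={"maple":(131,208),"spruce":(272,207),"dark":(131,277),"pale":(288,277),"weight":(390,280),"board":(405,240),"bear1":(377,215),"bear2":(437,206),"bottle":(195,140),"jar":(337,143),"plane":(277,144)}
T=dict(np.load("top0.npz"));S=dict(np.load("scene0.npz"))
PT=cloud(T);PS=cloud(S)
print("bench z",np.percentile(PT[300:330,150:450,2],[5,50,95]),np.percentile(PS[120:150,250:340,2],[5,50,95]))
for n,(u,v) in seeds.items():
    z=np.median(PT[v-2:v+3,u-2:u+3,2])
    m=(abs(PT[...,2]-z)<.005).astype(np.uint8)
    _,L=cv2.connectedComponents(m,connectivity=4)
    k=L[v,u] ; M=L==k
    p=PT[M]; r=rect(p[:,:2])
    # scene: points near that location and height
    c=r[:2]/1000
    ms=(abs(PS[...,2]-z)<.006)&(np.hypot(PS[...,0]-c[0],PS[...,1]-c[1])<r[3]/2000+.015)
    rs=rect(PS[ms][:,:2]) if ms.sum()>5 else None
    print(n,"z",round(z*1000,1),M.sum(),r,"scene",rs,np.round(np.median(PS[ms][:,2])*1000,1) if ms.sum() else "")
E
```

```text
bench z [-0.0037504  -0.00035463  0.00318616] [-2.15615956e-03  1.29837899e-05  2.22475145e-03]
maple z 39.0 2768 [581.5 310.6  59.3 241.1 -73.9] scene [582.8 311.4  61.2 242.7 -74.1] 39.5
spruce z 19.2 1823 [591.3  -8.6  50.5 200.2  79.4] scene [593.8  -7.8  52.9 199.8  79.4] 19.8
dark z 14.8 227245 [ 826.   -92.6 1451.4 2318.8  -88.4] scene [ 329.2  100.7  901.6 1483.1   89.5] 13.5
pale z 13.4 418 [429.6 -46.4  19.9 109.5  61.4] scene [432.2 -46.3  24.3 110.   62.1] 13.7
weight z 65.3 93 [ 427.8 -277.6   22.1   22.7   85.7] scene [ 431.3 -277.4   19.4   22.3   77.7] 65.4
board z 2.5 153206 [ 536.7  -37.3  841.9 1364.8   90. ] scene [ 400.6   15.8 1120.4 1288.3   90. ] 0.1
bear1 z 30.0 417 [ 574.5 -251.6   21.1  109.7    9.2] scene [ 576.9 -251.2   20.2  112.     9.7] 30.1
bear2 z 30.2 431 [ 598.  -389.6   22.4  109.8    9.4] scene [ 600.7 -389.    20.3  112.     9.6] 30.3
bottle z 86.1 121 [738.9 169.8  37.6  41.5 -64.7] scene [750.6 168.3  36.4  45.5  56.7] 85.5
jar z 74.5 503 [ 741.3 -152.4   55.8   57.2  -44.1] scene [ 744.2 -152.3   56.7   57.2  -42.4] 75.0
plane z 26.3 85 [ 7.405e+02 -1.780e+01  2.540e+01  2.770e+01  5.000e-01] scene [744.6 -15.9  30.7  52.3 -88. ] 24.3
```

```bash
cat >> h.py <<'E'
def need(x,y,z,yaw):
    """units still to go (shift after turning to yaw [deg, tool y direction])"""
    from plant import robot
    o=robot.get_obs(); q=o["tool_rot"]; M=R.from_quat([q[1],q[2],q[3],q[0]]).as_matrix()
    cur=np.degrees(np.arctan2(M[1,1],M[0,1])); dy=(yaw-cur+90)%180-90
    a=np.radians(cur+dy); ty=np.array([np.cos(a),np.sin(a),0]); tz=np.array([0,0,-1.]); tx=np.cross(ty,tz)
    d=np.array([x,y,z])-o["position"]
    print("t",round(o["time"],2),"pos",np.round(o["position"]*1000,1),"yaw",round(cur,2),"tilt",np.round(np.degrees(M[:2,2]),2),"turn z units",round(-dy/5,2),
      "shift units x,y,z",np.round([d@tx/.03,d@ty/.03,d@tz/.03],2),"q6",round(np.degrees(o["qpos"][5])),"w",round(o["gripper_width"],3),"F",np.round(o["ft_force"],1),"g",round(o["gripper_force"],1))
E
python3 - <<'E'
from h import *
T=dict(np.load("top0.npz"));S=dict(np.load("scene0.npz"))
for c,(u,v) in((T,(131,277)),(S,(371,151))):
    hsv=cv2.cvtColor(c["img"],cv2.COLOR_BGR2HSV); P=cloud(c)
    m=((P[...,2]>.010)&(P[...,2]<.018)).astype(np.uint8)
    m[:v-30]=0;m[v+30:]=0;m[:,:u-40]=0;m[:,u+40:]=0
    n,L,st,ce=cv2.connectedComponentsWithStats(m,connectivity=4)
    k=1+np.argmax(st[1:,4]); print(st[k],rect(P[L==k][:,:2]),np.median(P[L==k][:,2]), hsv[v,u])
need(.582,.311,.15,16.0)
E
```

```text
[106 264  48  29 418] [425.3 310.9  20.3 111.  -63.2] 0.013462159354417191 [  9 165  65]
[356 140  30  22 205] [427.1 311.6  21.8 113.2 -63.2] 0.013456452483772363 [ 10 170  84]
t 0.1 pos [169.  522.9 230.2] yaw 72.08 tilt [-0.05 -0.11] turn z units 11.22 shift units x,y,z [-10.58  11.29   2.67] q6 -6 w 1.0 F [ 0.1 -0.5  0.3] g 0.0
```

>>> step_arm --pt "0 0 0.2 0 0 1" --pt "0 0 0.2 0 0 1" --pt "0 0 0.2 0 0 1" --pt "0 0 0.2 0 0 1" --pt "0 0 0.2 0 0 1" --pt "0 0 0.2 0 0 1" --pt "0 0 0.2 0 0 1" --pt "0 0 0.2 0 0 1" --pt "0 0 0.2 0 0 1" --pt "0 0 0.2 0 0 1" --pt "0 0 0.2 0 0 1" --pt "0 0 0.2 0 0 0.2" --jaw 1

```text
time: 1.3
position: [0.1691, 0.523, 0.1585]
tool_rot: [0.0, 0.602, 0.799, -0.001]
ft_force: [0.4, -0.5, 0.2]
gripper_width: 0.997
gripper_force: 0.0
```

>>> step_arm --pt "-0.4 0.4 0 0 0 0" --pt "-0.8 0.9 0 0 0 0" --pt "-0.9 1 0 0 0 0" --pt "-0.9 1 0 0 0 0" --pt "-0.9 1 0 0 0 0" --pt "-0.9 1 0 0 0 0" --pt "-0.9 1 0 0 0 0" --pt "-0.9 1 0 0 0 0" --pt "-0.9 1 0 0 0 0" --pt "-0.9 0.9 0 0 0 0" --pt "-0.9 0.9 0 0 0 0" --pt "-0.9 0.8 0 0 0 0" --pt "-0.4 0.4 0 0 0 0" --pt "0 0 0 0 0 0" --pt "0 0 0 0 0 0" --pt "0 0 0 0 0 0"

```text
time: 2.9
position: [0.5816, 0.313, 0.1594]
tool_rot: [-0.0, 0.6, 0.8, -0.0]
ft_force: [0.5, 0.8, -0.2]
gripper_width: 0.999
gripper_force: 0.0
```

```bash
python3 -c "
from h import *
need(.582,.311,.012,16.0)"
```

```text
t 2.9 pos [581.6 313.  159.4] yaw 16.2 tilt [-0.04  0.03] turn z units 0.04 shift units x,y,z [-0.07 -0.01  4.91] q6 7 w 0.999 F [ 0.5  0.8 -0.2] g 0.0
```

>>> step_arm --pt "-0.07 0 0.5 0 0 0.04" --pt "0 0 0.8 0 0 0" --pt "0 0 0.8 0 0 0" --pt "0 0 0.8 0 0 0" --pt "0 0 0.7 0 0 0" --pt "0 0 0.6 0 0 0" --pt "0 0 0.4 0 0 0" --pt "0 0 0.2 0 0 0" --pt "0 0 0.1 0 0 0" --pt "0 0 0 0 0 0" --pt "0 0 0 0 0 0"

```text
time: 4.0
position: [0.5843, 0.31, 0.0135]
tool_rot: [0.001, 0.603, 0.798, 0.001]
ft_force: [-0.2, -0.5, -0.1]
gripper_width: 1.002
gripper_force: 0.0
```

>>> step_arm --pt "0 0 0 0 0 0" --pt "0 0 0 0 0 0" --pt "0 0 0 0 0 0" --pt "0 0 0 0 0 0" --pt "0 0 0 0 0 0" --pt "0 0 0 0 0 0" --pt "0 0 0 0 0 0" --pt "0 0 0 0 0 0" --jaw -1 --squeeze 60

```text
time: 4.8
position: [0.5844, 0.3099, 0.0135]
tool_rot: [0.0, 0.603, 0.798, 0.001]
ft_force: [0.1, -0.6, 6.6]
gripper_width: 0.665
gripper_force: 68.8
```

>>> step_arm --pt "0 0 -0.1 0 0 0" --pt "0 0 -0.3 0 0 0" --pt "0 0 -0.6 0 0 0" --pt "0 0 -0.8 0 0 0" --pt "0 0 -0.8 0 0 0" --pt "0 0 -0.6 0 0 0" --pt "0 0 -0.4 0 0 0" --pt "0 0 -0.2 0 0 0" --pt "0 0 0 0 0 0" --pt "0 0 0 0 0 0"

```text
time: 5.8
position: [0.583, 0.3094, 0.1249]
tool_rot: [-0.001, 0.603, 0.798, -0.001]
ft_force: [0.2, -0.4, -3.4]
gripper_width: 0.669
gripper_force: 67.9
```

```bash
python3 -c "
from h import *
need(.5875,-.3204,.12,9.5)"
```

```text
t 5.8 pos [583.  309.4 124.9] yaw 15.88 tilt [-0.13 -0.05] turn z units 1.28 shift units x,y,z [-20.73  -3.32   0.16] q6 7 w 0.669 F [ 0.2 -0.4 -3.4] g 67.9
```

>>> step_arm --pt "-0.2 0 0 0 0 0.4" --pt "-0.4 0 0 0 0 0.4" --pt "-0.6 0 0 0 0 0.48" --pt "-0.8 -0.2 0 0 0 0" --pt "-1 -0.2 0 0 0 0" --pt "-1 -0.2 0 0 0 0" --pt "-1 -0.2 0 0 0 0" --pt "-1 -0.2 0 0 0 0" --pt "-1 -0.2 0 0 0 0" --pt "-1 -0.2 0 0 0 0" --pt "-1 -0.2 0 0 0 0" --pt "-1 -0.2 0 0 0 0" --pt "-1 -0.2 0 0 0 0" --pt "-1 -0.2 0 0 0 0" --pt "-1 -0.2 0 0 0 0" --pt "-1 -0.2 0 0 0 0" --pt "-1 -0.2 0 0 0 0" --pt "-1 -0.2 0 0 0 0" --pt "-1 -0.2 0 0 0 0" --pt "-1 -0.1 0 0 0 0"

```text
time: 7.8
position: [0.5758, -0.2417, 0.1263]
tool_rot: [-0.0, 0.648, 0.762, -0.0]
ft_force: [0.1, 0.2, -2.6]
gripper_width: 0.667
gripper_force: 67.8
```

>>> step_arm --pt "-1 0 0 0 0 0" --pt "-0.8 0 0 0 0 0" --pt "-0.6 0 0 0 0 0" --pt "-0.3 0 0 0 0 0" --pt "0 0 0 0 0 0" --pt "0 0 0 0 0 0" --pt "0 0 0 0 0 0"

```text
time: 8.5
position: [0.5904, -0.3178, 0.1263]
tool_rot: [-0.0, 0.646, 0.763, 0.0]
ft_force: [0.3, -0.1, -3.0]
gripper_width: 0.665
gripper_force: 67.8
```

```bash
cat >> h.py <<'E'
def look(tag,z,lo=.004,near=None,rad=.15):
    """pose of the flat top at height z near a point, both views"""
    from plant import camera
    for n in("top","scene"):
        c=camera(n); cv2.imwrite(f"pics/{n}_{tag}.png",c["img"]); P=cloud(c)
        m=((abs(P[...,2]-z)<lo)&(np.hypot(P[...,0]-near[0],P[...,1]-near[1])<rad)).astype(np.uint8)
        k,L,st,_=cv2.connectedComponentsWithStats(m,connectivity=4)
        for j in 1+np.argsort(-st[1:,4])[:3]:
            if st[j,4]>30: print(n,st[j,4],rect(P[L==j][:,:2]),"z",np.round(np.median(P[L==j][:,2])*1000,1))
E
python3 -c "
from h import *
need(.5875,-.3204,.045,9.5)
look('m1',.150,.010,(.5875,-.3204))"
```

```text
t 8.5 pos [ 590.4 -317.8  126.3] yaw 9.51 tilt [-0.01  0.04] turn z units 0.0 shift units x,y,z [-0.07 -0.11  2.71] q6 -43 w 0.665 F [ 0.3 -0.1 -3. ] g 67.8
top 1637 [ 580.6 -258.9   67.6  129.   -73.9] z 152.3
top 31 [ 580.4 -424.3    4.8   27.7  -81.9] z 152.7
scene 3383 [ 597.  -314.5   73.8  239.9  -80.3] z 153.0
```

>>> step_arm --pt "-0.07 -0.05 0.2 0 0 0" --pt "-0.06 -0.06 0.4 0 0 0" --pt "0 0 0.5 0 0 0" --pt "0 0 0.5 0 0 0" --pt "0 0 0.4 0 0 0" --pt "0 0 0.3 0 0 0" --pt "0 0 0.2 0 0 0" --pt "0 0 0.1 0 0 0" --pt "0 0 0 0 0 0" --pt "0 0 0 0 0 0"

```text
time: 9.6
position: [0.5884, -0.3234, 0.0491]
tool_rot: [0.001, 0.646, 0.763, 0.0]
ft_force: [0.2, -0.1, -3.0]
gripper_width: 0.666
gripper_force: 67.8
```

```bash
python3 -c "
from h import *
need(.5875,-.3204,.045,9.5)
look('m2',.0735,.005,(.5875,-.3204))"
```

```text
t 9.6 pos [ 588.4 -323.4   49.1] yaw 9.48 tilt [ 0.07 -0.04] turn z units -0.0 shift units x,y,z [ 0.1  -0.01  0.14] q6 -43 w 0.666 F [ 0.2 -0.1 -3. ] g 67.8
top 1296 [ 577.1 -264.3   58.1  123.7  -80.2] z 74.9
scene 1427 [ 600.2 -388.1   62.4  105.1  -79.7] z 76.1
scene 1257 [ 578.2 -256.4   60.   108.6  -81.1] z 75.8
scene 35 [ 626.9 -316.     9.4   21.3  -76.7] z 73.8
```

>>> step_arm --pt "0.03 0 0.06 0 0 0" --pt "0 0 0.05 0 0 0" --pt "0 0 0.03 0 0 0" --pt "0 0 0.02 0 0 0" --pt "0 0 0 0 0 0" --pt "0 0 0 0 0 0"

```text
time: 10.3
position: [0.5878, -0.3222, 0.0436]
tool_rot: [-0.0, 0.646, 0.763, 0.0]
ft_force: [-0.6, 0.1, -1.8]
gripper_width: 0.665
gripper_force: 67.8
```

>>> step_arm --pt "0 0 0.02 0 0 0" --pt "0 0 0.02 0 0 0" --pt "0 0 0 0 0 0" --pt "0 0 0 0 0 0"

```text
time: 10.7
position: [0.5878, -0.3222, 0.0435]
tool_rot: [0.0, 0.646, 0.763, 0.0]
ft_force: [-3.6, 3.2, 6.3]
gripper_width: 0.662
gripper_force: 68.9
```

>>> step_arm --pt "0 0 0 0 0 0" --pt "0 0 0 0 0 0" --pt "0 0 0 0 0 0" --pt "0 0 0 0 0 0" --pt "0 0 0 0 0 0" --jaw 1

```text
time: 11.2
position: [0.5878, -0.3223, 0.0421]
tool_rot: [-0.0, 0.646, 0.763, 0.0]
ft_force: [-0.9, 0.1, -0.6]
gripper_width: 0.996
gripper_force: 0.0
```

>>> step_arm --pt "0 0 -0.2 0 0 0" --pt "0 0 -0.5 0 0 0" --pt "0 0 -0.8 0 0 0" --pt "0 0 -0.8 0 0 0" --pt "0 0 -0.6 0 0 0" --pt "0 0 -0.3 0 0 0" --pt "0 0 0 0 0 0"

```text
time: 11.9
position: [0.5889, -0.3229, 0.1415]
tool_rot: [0.003, 0.646, 0.763, 0.0]
ft_force: [0.0, 0.6, -1.2]
gripper_width: 1.003
gripper_force: 0.0
```

```bash
python3 -c "
from h import *
need(.431,-.0464,.07,-28.2)"
```

```text
t 11.9 pos [ 588.9 -322.9  141.5] yaw 9.48 tilt [ 0.26 -0.16] turn z units 7.54 shift units x,y,z [ 5.64 -8.99  2.38] q6 -43 w 1.003 F [ 0.   0.6 -1.2] g 0.0
```

>>> step_arm --pt "0 0 0 0 0 0.94" --pt "0 0 0 0 0 0.94" --pt "0 0 0 0 0 0.94" --pt "0 0 0 0 0 0.94" --pt "0 0 0 0 0 0.94" --pt "0 0 0 0 0 0.94" --pt "0 0 0 0 0 0.95" --pt "0 0 0 0 0 0.95" --pt "0.34 -0.5 0 0 0 0" --pt "0.6 -0.99 0 0 0 0" --pt "0.6 -1 0 0 0 0" --pt "0.6 -1 0 0 0 0" --pt "0.6 -1 0.2 0 0 0" --pt "0.6 -1 0.3 0 0 0" --pt "0.6 -1 0.4 0 0 0" --pt "0.6 -1 0.5 0 0 0" --pt "0.6 -0.9 0.5 0 0 0" --pt "0.5 -0.6 0.5 0 0 0" --pt "0 0 0 0 0 0" --pt "0 0 0 0 0 0" --jaw 0

```text
time: 13.9
position: [0.4297, -0.0455, 0.0656]
tool_rot: [-0.0, 0.858, 0.514, -0.001]
ft_force: [0.7, -0.1, 0.5]
gripper_width: 0.502
gripper_force: 0.0
```

>>> step_arm --pt "0 0 0 0 0 0" --pt "0 0 0 0 0 0"

```text
time: 14.1
position: [0.4312, -0.0466, 0.0671]
tool_rot: [0.001, 0.858, 0.513, 0.001]
ft_force: [-0.2, 0.8, 0.0]
gripper_width: 0.503
gripper_force: 0.0
```

```bash
python3 -c "
from h import *
need(.431,-.0464,.003,-28.2)
look('m3',.0700,.006,(.5875,-.3204))
look('p3',.0137,.004,(.431,-.0464),.08)"
```

```text
t 14.1 pos [431.2 -46.6  67.1] yaw -28.29 tilt [ 0.09 -0.03] turn z units -0.02 shift units x,y,z [ 0.   -0.01  2.14] q6 15 w 0.503 F [-0.2  0.8  0. ] g 0.0
top 2771 [ 586.4 -321.2   58.   240.8  -80.4] z 69.6
scene 3017 [ 588.6 -320.3   62.4  239.9  -80.2] z 70.3
scene 289 [431.8 -46.3  23.3 109.9  62. ] z 13.7
```

>>> step_arm --pt "0 0 0.3 0 0 0" --pt "0 0 0.5 0 0 0" --pt "0 0 0.5 0 0 0" --pt "0 0 0.4 0 0 0" --pt "0 0 0.2 0 0 0" --pt "0 0 0.15 0 0 0" --pt "0 0 0 0 0 0" --pt "0 0 0 0 0 0"

```text
time: 15.1
position: [0.4306, -0.0457, 0.0052]
tool_rot: [0.0, 0.858, 0.513, 0.0]
ft_force: [-0.1, -0.1, 0.9]
gripper_width: 0.5
gripper_force: 0.0
```

>>> step_arm --pt "0 0 0 0 0 0" --pt "0 0 0 0 0 0" --pt "0 0 0 0 0 0" --pt "0 0 0 0 0 0" --pt "0 0 0 0 0 0" --pt "0 0 0 0 0 0" --pt "0 0 0 0 0 0" --jaw -1 --squeeze 30

```text
time: 15.8
position: [0.4309, -0.0457, 0.0056]
tool_rot: [0.001, 0.858, 0.513, 0.001]
ft_force: [-0.1, -0.9, 6.0]
gripper_width: 0.223
gripper_force: 31.4
```

>>> step_arm --pt "0 0 -0.2 0 0 0" --pt "0 0 -0.5 0 0 0" --pt "0 0 -0.8 0 0 0" --pt "0 0 -0.8 0 0 0" --pt "0 0 -0.8 0 0 0" --pt "0 0 -0.6 0 0 0" --pt "0 0 -0.4 0 0 0" --pt "0 0 0 0 0 0" --pt "0 0 0 0 0 0"

```text
time: 16.7
position: [0.4296, -0.0455, 0.127]
tool_rot: [-0.001, 0.858, 0.513, -0.001]
ft_force: [-0.4, 0.0, -0.1]
gripper_width: 0.223
gripper_force: 30.8
```

```bash
python3 -c "
from h import *
need(.5756,-.2514,.12,99.6)
look('p4',.12,.01,(.431,-.0464),.08)"
```

```text
t 16.7 pos [429.6 -45.5 127. ] yaw -28.22 tilt [-0.08  0.02] turn z units 10.44 shift units x,y,z [3.65 7.58 0.23] q6 15 w 0.223 F [-0.4  0.  -0.1] g 30.8
scene 62 [453.3 -23.4   9.1  49.6  67.6] z 125.9
scene 61 [426.2 -73.7   9.   56.1  55. ] z 126.2
```

>>> step_arm --pt "0 0 0 0 0 1" --pt "0 0 0 0 0 1" --pt "0 0 0 0 0 1" --pt "0 0 0 0 0 1" --pt "0 0 0 0 0 1" --pt "0 0 0 0 0 1" --pt "0 0 0 0 0 1" --pt "0 0 0 0 0 1" --pt "0 0 0 0 0 1" --pt "0 0 0 0 0 1" --pt "0 0 0 0 0 0.44"

```text
time: 17.9
position: [0.4293, -0.0454, 0.1263]
tool_rot: [-0.0, 0.997, 0.082, -0.001]
ft_force: [0.1, -0.4, -0.4]
gripper_width: 0.224
gripper_force: 30.8
```

>>> step_arm --pt "0.2 0.4 0 0 0 0" --pt "0.4 0.8 0 0 0 0" --pt "0.45 0.9 0 0 0 0" --pt "0.45 0.9 0 0 0 0" --pt "0.45 1 0 0 0 0" --pt "0.45 1 0 0 0 0" --pt "0.45 1 0 0 0 0" --pt "0.4 0.8 0 0 0 0" --pt "0.3 0.5 0 0 0 0" --pt "0.1 0.28 0 0 0 0" --pt "0 0 0 0 0 0" --pt "0 0 0 0 0 0" --pt "0 0 0 0 0 0"

```text
time: 19.2
position: [0.5755, -0.2509, 0.1277]
tool_rot: [-0.0, 0.996, 0.084, -0.0]
ft_force: [-0.5, -0.8, -0.2]
gripper_width: 0.221
gripper_force: 30.8
```

```bash
python3 -c "
from h import *
need(.5756,-.2514,.08,99.6)
look('p5',.13,.01,(.575,-.251),.08)"
```

```text
t 19.2 pos [ 575.5 -250.9  127.7] yaw -80.38 tilt [-0.03  0.03] turn z units 0.0 shift units x,y,z [-0.    0.02  1.59] q6 52 w 0.221 F [-0.5 -0.8 -0.2] g 30.8
top 147 [ 610.6 -244.8   20.5   35.4    7. ] z 135.4
scene 486 [ 578.4 -251.7   41.4  108.5   22. ] z 136.3
```

>>> step_arm --pt "0 0.02 0.2 0 0 0" --pt "0 0 0.4 0 0 0" --pt "0 0 0.4 0 0 0" --pt "0 0 0.3 0 0 0" --pt "0 0 0.2 0 0 0" --pt "0 0 0.1 0 0 0" --pt "0 0 0.05 0 0 0" --pt "0 0 0.03 0 0 0" --pt "0 0 0.02 0 0 0" --pt "0 0 0 0 0 0" --pt "0 0 0 0 0 0"

```text
time: 20.4
position: [0.5763, -0.2523, 0.0772]
tool_rot: [0.0, 0.997, 0.084, 0.0]
ft_force: [-0.1, 0.1, 0.2]
gripper_width: 0.219
gripper_force: 30.8
```

>>> step_arm --pt "0 0 0.02 0 0 0" --pt "0 0 0.02 0 0 0" --pt "0 0 0 0 0 0" --pt "0 0 0 0 0 0"

```text
time: 20.8
position: [0.5761, -0.2522, 0.0757]
tool_rot: [-0.0, 0.997, 0.083, 0.0]
ft_force: [0.3, 0.1, 0.3]
gripper_width: 0.227
gripper_force: 30.8
```

>>> step_arm --pt "0 0 0.02 0 0 0" --pt "0 0 0.02 0 0 0" --pt "0 0 0 0 0 0" --pt "0 0 0 0 0 0"

```text
time: 21.2
position: [0.5762, -0.2522, 0.0756]
tool_rot: [0.0, 0.997, 0.083, 0.0]
ft_force: [-2.2, 1.2, 5.3]
gripper_width: 0.22
gripper_force: 31.4
```

>>> step_arm --pt "0 0 0 0 0 0" --pt "0 0 0 0 0 0" --pt "0 0 0 0 0 0" --pt "0 0 0 0 0 0" --jaw 0

```text
time: 21.6
position: [0.5759, -0.2521, 0.0739]
tool_rot: [-0.0, 0.997, 0.083, -0.0]
ft_force: [0.7, 0.1, -0.7]
gripper_width: 0.498
gripper_force: 0.0
```

>>> step_arm --pt "0 0 -0.2 0 0 0" --pt "0 0 -0.5 0 0 0" --pt "0 0 -0.8 0 0 0" --pt "0 0 -0.6 0 0 0" --pt "0 0 -0.2 0 0 0" --pt "0 0 0 0 0 0" --pt "0 0 0 0 0 0"

```text
time: 22.3
position: [0.5758, -0.252, 0.1429]
tool_rot: [-0.0, 0.997, 0.083, -0.0]
ft_force: [-0.5, 0.6, -0.8]
gripper_width: 0.502
gripper_force: 0.0
```

```bash
python3 -c "
from h import *
need(.4262,.3113,.07,26.8)"
```

```text
t 22.3 pos [ 575.8 -252.   142.9] yaw -80.42 tilt [-0.04  0.03] turn z units 14.56 shift units x,y,z [-19.01  -4.02   2.43] q6 52 w 0.502 F [-0.5  0.6 -0.8] g 0.0
```

>>> step_arm --pt "0 0 0 0 0 -1" --pt "0 0 0 0 0 -1" --pt "0 0 0 0 0 -1" --pt "0 0 0 0 0 -1" --pt "0 0 0 0 0 -1" --pt "0 0 0 0 0 -1" --pt "0 0 0 0 0 -1" --pt "0 0 0 0 0 -1" --pt "0 0 0 0 0 -1" --pt "0 0 0 0 0 -1" --pt "0 0 0 0 0 -1" --pt "0 0 0 0 0 -1" --pt "0 0 0 0 0 -1" --pt "0 0 0 0 0 -1" --pt "0 0 0 0 0 -1" --pt "0 0 0 0 0 -1" --pt "0 0 0 0 0 -1" --pt "0 0 0 0 0 -1" --pt "0 0 0 0 0 -1" --pt "0 0 0 0 0 -1"

```text
time: 24.3
position: [0.5753, -0.2517, 0.1414]
tool_rot: [-0.002, 0.575, 0.818, -0.0]
ft_force: [-0.0, -0.4, -0.1]
gripper_width: 0.501
gripper_force: 0.0
```

>>> step_arm --pt "0 0 0 0 0 -1" --pt "0 0 0 0 0 -0.44" --pt "0.5 0.1 0 0 0 0" --pt "1 0.2 0 0 0 0" --pt "1 0.2 0 0 0 0" --pt "1 0.2 0 0 0 0" --pt "1 0.2 0 0 0 0" --pt "1 0.2 0 0 0 0" --pt "1 0.2 0 0 0 0" --pt "1 0.2 0 0 0 0" --pt "1 0.2 0 0 0 0" --pt "1 0.2 0 0 0 0" --pt "1 0.2 0 0 0 0" --pt "1 0.2 0 0 0 0" --pt "1 0.2 0 0 0 0" --pt "1 0.2 0 0 0 0" --pt "1 0.2 0 0 0 0" --pt "1 0.2 0 0 0 0" --pt "1 0.2 0 0 0 0" --pt "1 0.3 0 0 0 0"

```text
time: 26.3
position: [0.4337, 0.2664, 0.1425]
tool_rot: [-0.001, 0.524, 0.852, -0.001]
ft_force: [-0.3, 0.2, 0.2]
gripper_width: 0.5
gripper_force: 0.0
```

>>> step_arm --pt "1 0.3 0.5 0 0 0" --pt "0.5 0.12 0.8 0 0 0" --pt "0 0 0.7 0 0 0" --pt "0 0 0.3 0 0 0" --pt "0 0 0 0 0 0" --pt "0 0 0 0 0 0"

```text
time: 26.9
position: [0.427, 0.3109, 0.075]
tool_rot: [0.0, 0.524, 0.851, 0.0]
ft_force: [0.1, -0.0, -0.1]
gripper_width: 0.502
gripper_force: 0.0
```

```bash
python3 -c "
from h import *
need(.4262,.3113,.005,26.8)
look('p6',.084,.005,(.5757,-.2514),.08)"
```

```text
t 26.9 pos [427.  310.9  75. ] yaw 26.74 tilt [0.03 0.02] turn z units -0.01 shift units x,y,z [ 0.02 -0.02  2.33] q6 3 w 0.502 F [ 0.1 -0.  -0.1] g 0.0
top 464 [ 574.8 -252.1   21.9  109.9    9.6] z 83.3
scene 433 [ 577.7 -251.7   20.2  112.     9.1] z 84.3
```

>>> step_arm --pt "0 0 0.4 0 0 0" --pt "0 0 0.6 0 0 0" --pt "0 0 0.6 0 0 0" --pt "0 0 0.4 0 0 0" --pt "0 0 0.2 0 0 0" --pt "0 0 0.13 0 0 0" --pt "0 0 0 0 0 0" --pt "0 0 0 0 0 0"

```text
time: 27.8
position: [0.4275, 0.3114, 0.0052]
tool_rot: [0.0, 0.524, 0.852, 0.001]
ft_force: [-0.5, 0.3, 0.3]
gripper_width: 0.501
gripper_force: 0.0
```

>>> step_arm --pt "0 0 0 0 0 0" --pt "0 0 0 0 0 0" --pt "0 0 0 0 0 0" --pt "0 0 0 0 0 0" --pt "0 0 0 0 0 0" --pt "0 0 0 0 0 0" --pt "0 0 0 0 0 0" --jaw -1 --squeeze 30

```text
time: 28.5
position: [0.4276, 0.3114, 0.0054]
tool_rot: [0.0, 0.524, 0.852, 0.001]
ft_force: [0.3, 0.4, 4.6]
gripper_width: 0.221
gripper_force: 31.7
```

>>> step_arm --pt "0 0 -0.2 0 0 0" --pt "0 0 -0.5 0 0 0" --pt "0 0 -0.8 0 0 0" --pt "0 0 -0.8 0 0 0" --pt "0 0 -0.8 0 0 0" --pt "0 0 -0.8 0 0 0" --pt "0 0 -0.4 0 0 0" --pt "0 0 -0.2 0 0 0" --pt "0 0 0 0 0 0" --pt "0 0 0 0 0 0"

```text
time: 29.5
position: [0.4262, 0.3106, 0.138]
tool_rot: [-0.001, 0.524, 0.852, -0.001]
ft_force: [-0.1, -0.5, -0.2]
gripper_width: 0.225
gripper_force: 31.0
```

```bash
python3 -c "
from h import *
need(.5992,-.3892,.14,99.6)"
```

```text
t 29.5 pos [426.2 310.6 138. ] yaw 26.78 tilt [-0.13 -0.07] turn z units -14.56 shift units x,y,z [ -1.79 -23.96  -0.07] q6 3 w 0.225 F [-0.1 -0.5 -0.2] g 31.0
```

>>> step_arm --pt "0 0 0 0 0 1" --pt "0 0 0 0 0 1" --pt "0 0 0 0 0 1" --pt "0 0 0 0 0 1" --pt "0 0 0 0 0 1" --pt "0 0 0 0 0 1" --pt "0 0 0 0 0 1" --pt "0 0 0 0 0 1" --pt "0 0 0 0 0 1" --pt "0 0 0 0 0 1" --pt "0 0 0 0 0 1" --pt "0 0 0 0 0 1" --pt "0 0 0 0 0 1" --pt "0 0 0 0 0 1" --pt "0 0 0 0 0 1" --pt "0 0 0 0 0 1" --pt "0 0 0 0 0 1" --pt "0 0 0 0 0 1" --pt "0 0 0 0 0 1" --pt "0 0 0 0 0 1"

```text
time: 31.5
position: [0.4261, 0.3105, 0.1376]
tool_rot: [0.001, 0.99, 0.144, -0.002]
ft_force: [0.2, 0.0, -0.3]
gripper_width: 0.221
gripper_force: 31.0
```

>>> step_arm --pt "0 0 0 0 0 1" --pt "0 0 0 0 0 0.44" --pt "0 0.5 0 0 0 0" --pt "0 1 0 0 0 0" --pt "0.1 1 0 0 0 0" --pt "0.1 1 0 0 0 0" --pt "0.1 1 0 0 0 0" --pt "0.1 1 0 0 0 0" --pt "0.1 1 0 0 0 0" --pt "0.1 1 0 0 0 0" --pt "0.1 1 0 0 0 0" --pt "0.1 1 0 0 0 0" --pt "0.1 1 0 0 0 0" --pt "0.1 1 0 0 0 0" --pt "0.1 1 0 0 0 0" --pt "0.1 1 0 0 0 0" --pt "0.1 1 0 0 0 0" --pt "0.1 1 0 0 0 0" --pt "0.1 1 0 0 0 0" --pt "0.1 1 0 0 0 0"

```text
time: 33.5
position: [0.5605, -0.2006, 0.1383]
tool_rot: [-0.0, 0.996, 0.084, -0.001]
ft_force: [0.7, 0.5, 0.1]
gripper_width: 0.22
gripper_force: 31.0
```

>>> step_arm --pt "0.1 1 0 0 0 0" --pt "0.1 1 0 0 0 0" --pt "0 1 0 0 0 0" --pt "0 1 0 0 0 0" --pt "0 1 0 0 0 0" --pt "0 0.9 0 0 0 0" --pt "0 0.5 0 0 0 0" --pt "0 0 0 0 0 0" --pt "0 0 0 0 0 0" --pt "0 0 0 0 0 0"

```text
time: 34.5
position: [0.599, -0.3861, 0.1391]
tool_rot: [-0.001, 0.996, 0.084, -0.0]
ft_force: [-0.8, 0.4, -0.4]
gripper_width: 0.226
gripper_force: 31.0
```

```bash
python3 -c "
from h import *
need(.5992,-.3892,.0757,99.6)"
```

```text
t 34.5 pos [ 599.  -386.1  139.1] yaw -80.37 tilt [-0.05  0.07] turn z units 0.01 shift units x,y,z [-0.01  0.1   2.11] q6 43 w 0.226 F [-0.8  0.4 -0.4] g 31.0
```

>>> step_arm --pt "0 0.04 0.3 0 0 0" --pt "0 0.04 0.5 0 0 0" --pt "0 0 0.5 0 0 0" --pt "0 0 0.4 0 0 0" --pt "0 0 0.2 0 0 0" --pt "0 0 0.1 0 0 0" --pt "0 0 0.05 0 0 0" --pt "0 0 0.03 0 0 0" --pt "0 0 0.02 0 0 0" --pt "0 0 0 0 0 0" --pt "0 0 0 0 0 0"

```text
time: 35.6
position: [0.6001, -0.3895, 0.077]
tool_rot: [0.0, 0.997, 0.083, 0.0]
ft_force: [0.5, -0.2, 0.4]
gripper_width: 0.219
gripper_force: 31.0
```

>>> step_arm --pt "0 0 0.02 0 0 0" --pt "0 0 0 0 0 0" --pt "0 0 0 0 0 0"

```text
time: 35.9
position: [0.5999, -0.3893, 0.0759]
tool_rot: [-0.0, 0.997, 0.083, 0.0]
ft_force: [0.2, -0.6, -0.3]
gripper_width: 0.223
gripper_force: 31.0
```

>>> step_arm --pt "0 0 0.02 0 0 0" --pt "0 0 0.02 0 0 0" --pt "0 0 0 0 0 0" --pt "0 0 0 0 0 0"

```text
time: 36.3
position: [0.6, -0.3894, 0.0755]
tool_rot: [0.0, 0.997, 0.084, 0.0]
ft_force: [-1.8, 0.5, 4.1]
gripper_width: 0.222
gripper_force: 31.5
```

>>> step_arm --pt "0 0 0 0 0 0" --pt "0 0 0 0 0 0" --pt "0 0 0 0 0 0" --pt "0 0 0 0 0 0" --jaw 0

```text
time: 36.7
position: [0.5998, -0.3893, 0.0741]
tool_rot: [-0.0, 0.997, 0.084, -0.0]
ft_force: [0.0, 0.5, -0.2]
gripper_width: 0.501
gripper_force: 0.0
```

>>> step_arm --pt "0 0 -0.2 0 0 0" --pt "0 0 -0.5 0 0 0" --pt "0 0 -0.8 0 0 0" --pt "0 0 -0.8 0 0 0" --pt "0 0 -0.4 0 0 0" --pt "0 0 0 0 0 0" --pt "0 0 0 0 0 0"

```text
time: 37.4
position: [0.5998, -0.3893, 0.1556]
tool_rot: [-0.0, 0.997, 0.083, 0.0]
ft_force: [-0.6, -0.1, 0.5]
gripper_width: 0.499
gripper_force: 0.0
```

```bash
python3 -c "
from h import *
need(.5925,-.0082,.08,-10.6)"
```

```text
t 37.4 pos [ 599.8 -389.3  155.6] yaw -80.42 tilt [0. 0.] turn z units -13.96 shift units x,y,z [12.44 -2.58  2.52] q6 43 w 0.499 F [-0.6 -0.1  0.5] g 0.0
```

Now the spruce: turn −13.96, then shift (12.44, −2.58).

>>> step_arm --pt "0 0 0 0 0 -1" --pt "0 0 0 0 0 -1" --pt "0 0 0 0 0 -1" --pt "0 0 0 0 0 -1" --pt "0 0 0 0 0 -1" --pt "0 0 0 0 0 -1" --pt "0 0 0 0 0 -1" --pt "0 0 0 0 0 -1" --pt "0 0 0 0 0 -1" --pt "0 0 0 0 0 -1" --pt "0 0 0 0 0 -1" --pt "0 0 0 0 0 -1" --pt "0 0 0 0 0 -1" --pt "0 0 0 0 0 -0.96" --jaw 1

```text
time: 38.8
position: [0.599, -0.3888, 0.1529]
tool_rot: [-0.002, 0.768, 0.64, -0.0]
ft_force: [1.1, -0.1, -0.9]
gripper_width: 1.008
gripper_force: 0.0
```

>>> step_arm --pt "0.5 0 0 0 0 0" --pt "1 -0.2 0 0 0 0" --pt "1 -0.2 0 0 0 0" --pt "1 -0.2 0 0 0 0" --pt "1 -0.2 0 0 0 0" --pt "1 -0.2 0 0 0 0" --pt "1 -0.2 0 0 0 0" --pt "1 -0.2 0 0 0 0" --pt "1 -0.2 0 0 0 0" --pt "1 -0.2 0.2 0 0 0" --pt "1 -0.3 0.4 0 0 0" --pt "1 -0.3 0.6 0 0 0" --pt "0.6 -0.18 0.6 0 0 0" --pt "0.34 0 0.4 0 0 0" --pt "0 0 0.3 0 0 0" --pt "0 0 0 0 0 0" --pt "0 0 0 0 0 0" --pt "0 0 0 0 0 0"

```text
time: 40.6
position: [0.5934, -0.0094, 0.0818]
tool_rot: [0.001, 0.77, 0.638, 0.001]
ft_force: [0.6, -0.3, -0.4]
gripper_width: 0.996
gripper_force: 0.0
```

```bash
python3 -c "
from h import *
need(.5925,-.0082,.007,-10.6)
look('s1',.084,.005,(.5875,-.3204))
import cv2
a=cv2.imread('pics/top_s1.png')[120:300,200:500];b=cv2.imread('pics/scene_s1.png')[150:330,40:340]
cv2.imwrite('pics/v1.png',cv2.resize(np.vstack([a,b]),None,fx=1.6,fy=1.6))"
```

```text
t 40.6 pos [593.4  -9.4  81.8] yaw -10.72 tilt [ 0.12 -0.02] turn z units -0.02 shift units x,y,z [ 0.03 -0.04  2.49] q6 4 w 0.996 F [ 0.6 -0.3 -0.4] g 0.0
top 473 [ 574.9 -252.3   21.   110.     9.2] z 83.7
top 468 [ 599.6 -389.5   22.3  109.7    9.7] z 83.4
scene 519 [ 601.8 -388.7   20.2  112.     9.7] z 84.3
scene 434 [ 576.7 -251.9   20.3  111.7    9.4] z 84.1
```

View pics/v1.png

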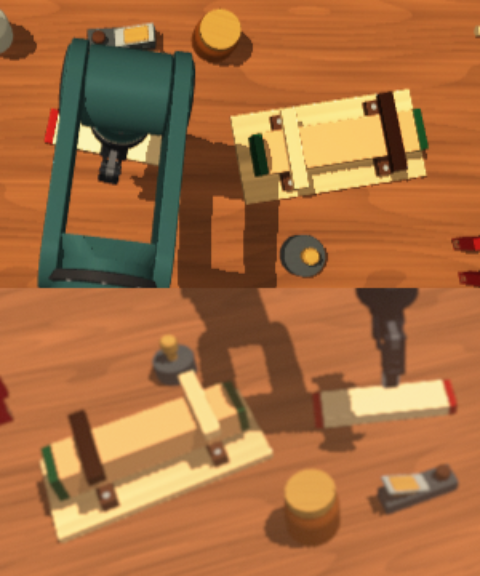

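The crop shows both stickers lying across the maple above the bearers (dark ~(395,130), pale ~(293,148)), with the gripper over the spruce.

>>> step_arm --pt "0 0 0.4 0 0 0" --pt "0 -0.02 0.6 0 0 0" --pt "0 0 0.6 0 0 0" --pt "0 0 0.5 0 0 0" --pt "0 0 0.25 0 0 0" --pt "0 0 0.14 0 0 0" --pt "0 0 0 0 0 0" --pt "0 0 0 0 0 0"

```text
time: 41.5
position: [0.5927, -0.0083, 0.0068]
tool_rot: [0.001, 0.77, 0.639, 0.001]
ft_force: [0.1, 0.8, 0.7]
gripper_width: 1.0
gripper_force: 0.0
```

>>> step_arm --pt "0 0 0 0 0 0" --pt "0 0 0 0 0 0" --pt "0 0 0 0 0 0" --pt "0 0 0 0 0 0" --pt "0 0 0 0 0 0" --pt "0 0 0 0 0 0" --pt "0 0 0 0 0 0" --pt "0 0 0 0 0 0" --jaw -1 --squeeze 40

```text
time: 42.3
position: [0.5928, -0.0082, 0.007]
tool_rot: [0.001, 0.77, 0.639, 0.001]
ft_force: [0.2, 0.0, 5.1]
gripper_width: 0.574
gripper_force: 44.0
```

>>> step_arm --pt "0 0 -0.1 0 0 0" --pt "0 0 -0.3 0 0 0" --pt "0 0 -0.6 0 0 0" --pt "0 0 -0.8 0 0 0" --pt "0 0 -0.8 0 0 0" --pt "0 0 -0.8 0 0 0" --pt "0 0 -0.6 0 0 0" --pt "0 0 -0.4 0 0 0" --pt "0 0 -0.2 0 0 0" --pt "0 0 0 0 0 0" --pt "0 0 0 0 0 0"

```text
time: 43.4
position: [0.5914, -0.0081, 0.1428]
tool_rot: [-0.001, 0.77, 0.639, -0.001]
ft_force: [-0.0, 1.1, -0.8]
gripper_width: 0.573
gripper_force: 43.3
```

```bash
python3 -c "
from h import *
need(.5875,-.3204,.14,9.6)"
```

```text
t 43.4 pos [591.4  -8.1 142.8] yaw -10.62 tilt [-0.13  0.02] turn z units -4.04 shift units x,y,z [-10.24  -1.86   0.09] q6 4 w 0.573 F [-0.   1.1 -0.8] g 43.3
```

>>> step_arm --pt "0 0 0 0 0 -0.5" --pt "0 0 0 0 0 -1" --pt "0 0 0 0 0 -1" --pt "0 0 0 0 0 -1" --pt "0 0 0 0 0 -0.54" --pt "-0.3 0 0 0 0 0" --pt "-0.6 -0.1 0 0 0 0" --pt "-0.9 -0.2 0 0 0 0" --pt "-1 -0.2 0 0 0 0" --pt "-1 -0.2 0 0 0 0" --pt "-1 -0.2 0 0 0 0" --pt "-1 -0.2 0 0 0 0" --pt "-1 -0.2 0 0 0 0" --pt "-1 -0.2 0 0 0 0" --pt "-0.9 -0.2 0 0 0 0" --pt "-0.8 -0.16 0 0 0 0" --pt "-0.5 0 0 0 0 0" --pt "-0.2 0 0 0 0 0" --pt "0 0 0 0 0 0" --pt "0 0 0 0 0 0"

```text
time: 45.4
position: [0.5881, -0.3182, 0.1437]
tool_rot: [-0.0, 0.645, 0.764, 0.0]
ft_force: [-0.5, -0.3, -1.8]
gripper_width: 0.571
gripper_force: 43.3
```

>>> step_arm --pt "0 0 0 0 0 0" --pt "0 0 0 0 0 0"

```text
time: 45.6
position: [0.5882, -0.3181, 0.1442]
tool_rot: [0.0, 0.645, 0.764, 0.0]
ft_force: [0.3, -0.3, -1.1]
gripper_width: 0.572
gripper_force: 43.3
```

```bash
python3 -c "
from h import *
need(.5875,-.3204,.091,9.6)"
```

```text
t 45.6 pos [ 588.2 -318.1  144.2] yaw 9.65 tilt [0.01 0.01] turn z units 0.01 shift units x,y,z [-0.07 -0.03  1.77] q6 -43 w 0.572 F [ 0.3 -0.3 -1.1] g 43.3
```

>>> step_arm --pt "-0.04 -0.03 0.2 0 0 0" --pt "0 0 0.4 0 0 0" --pt "0 0 0.4 0 0 0" --pt "0 0 0.3 0 0 0" --pt "0 0 0.15 0 0 0" --pt "0 0 0.1 0 0 0" --pt "0 0 0.05 0 0 0" --pt "0 0 0 0 0 0" --pt "0 0 0 0 0 0"

```text
time: 46.5
position: [0.5875, -0.3207, 0.0966]
tool_rot: [0.001, 0.646, 0.764, 0.0]
ft_force: [-0.6, 0.1, -0.3]
gripper_width: 0.576
gripper_force: 43.3
```

```bash
python3 -c "
from h import *
need(.5875,-.3204,.091,9.6)
look('s2',.109,.006,(.5875,-.3204))"
```

```text
t 46.5 pos [ 587.5 -320.7   96.6] yaw 9.58 tilt [ 0.06 -0.03] turn z units -0.0 shift units x,y,z [0.01 0.   0.19] q6 -43 w 0.576 F [-0.6  0.1 -0.3] g 43.3
top 1094 [ 581.  -273.6   55.4  106.1  -80.2] z 109.1
scene 2079 [ 594.3 -319.1   66.4  199.9  -80.4] z 109.9
```

>>> step_arm --pt "0 0 0.06 0 0 0" --pt "0 0 0.05 0 0 0" --pt "0 0 0.03 0 0 0" --pt "0 0 0.02 0 0 0" --pt "0 0 0.02 0 0 0" --pt "0 0 0 0 0 0" --pt "0 0 0 0 0 0"

```text
time: 47.3
position: [0.5872, -0.3205, 0.091]
tool_rot: [0.0, 0.646, 0.764, 0.0]
ft_force: [-1.3, 1.5, 1.6]
gripper_width: 0.576
gripper_force: 43.6
```

>>> step_arm --pt "0 0 0.02 0 0 0" --pt "0 0 0 0 0 0" --pt "0 0 0 0 0 0"

```text
time: 47.6
position: [0.5872, -0.3206, 0.091]
tool_rot: [0.0, 0.646, 0.764, 0.0]
ft_force: [-3.7, 0.5, 6.0]
gripper_width: 0.576
gripper_force: 43.9
```

>>> step_arm --pt "0 0 0 0 0 0" --pt "0 0 0 0 0 0" --pt "0 0 0 0 0 0" --pt "0 0 0 0 0 0" --pt "0 0 0 0 0 0" --jaw 1

```text
time: 48.1
position: [0.5872, -0.3206, 0.0897]
tool_rot: [-0.0, 0.646, 0.764, 0.0]
ft_force: [0.8, 0.3, -0.3]
gripper_width: 0.999
gripper_force: 0.0
```

>>> step_arm --pt "0 0 -0.2 0 0 0" --pt "0 0 -0.5 0 0 0" --pt "0 0 -0.8 0 0 0" --pt "0 0 -0.8 0 0 0" --pt "0 0 -0.4 0 0 0" --pt "0 0 0 0 0 0" --pt "0 0 0 0 0 0"

```text
time: 48.8
position: [0.5871, -0.3205, 0.1709]
tool_rot: [-0.0, 0.646, 0.764, 0.0]
ft_force: [0.2, 0.0, 0.2]
gripper_width: 0.999
gripper_force: 0.0
```

```bash
python3 -c "
from h import *
need(.4295,-.2775,.10,9.6)"
```

```text
t 48.8 pos [ 587.1 -320.5  170.9] yaw 9.58 tilt [0. 0.] turn z units -0.0 shift units x,y,z [ 2.29 -4.94  2.36] q6 -43 w 0.999 F [0.2 0.  0.2] g 0.0
```

>>> step_arm --pt "0.2 -0.4 0 0 0 0" --pt "0.4 -0.9 0 0 0 0" --pt "0.4 -0.9 0 0 0 0" --pt "0.4 -0.9 0.2 0 0 0" --pt "0.4 -0.9 0.5 0 0 0" --pt "0.3 -0.6 0.6 0 0 0" --pt "0.2 -0.34 0.6 0 0 0" --pt "0 0 0.4 0 0 0" --pt "0 0 0 0 0 0" --pt "0 0 0 0 0 0" --pt "0 0 0 0 0 0" --jaw 0

```text
time: 49.9
position: [0.4307, -0.2778, 0.1028]
tool_rot: [0.001, 0.645, 0.764, 0.0]
ft_force: [-0.3, -0.4, -0.2]
gripper_width: 0.501
gripper_force: 0.0
```

```bash
python3 -c "
from h import *
need(.4295,-.2775,.037,9.6)
look('w1',.104,.005,(.5875,-.3204))
for n in('top0','scene0'):
    c=dict(np.load(n+'.npz'));P=cloud(c)
    m=(abs(P[...,2]-.03)<.004)&(np.hypot(P[...,0]-.43,P[...,1]+.2775)<.04)
    q=(P[m][:,:2]*1000).astype(np.float32); print(n,m.sum(),cv2.minEnclosingCircle(q))
    m=(P[...,2]>.045)&(np.hypot(P[...,0]-.43,P[...,1]+.2775)<.03)
    q=(P[m][:,:2]*1000).astype(np.float32); print(n,m.sum(),cv2.minEnclosingCircle(q),P[m][:,2].max())
"
```

```text
t 49.9 pos [ 430.7 -277.8  102.8] yaw 9.59 tilt [ 0.08 -0.05] turn z units -0.0 shift units x,y,z [ 0.02 -0.04  2.19] q6 -49 w 0.501 F [-0.3 -0.4 -0.2] g 0.0
top 2114 [ 586.1 -320.8   50.3  201.3  -80.4] z 103.6
scene 2257 [ 588.6 -320.1   53.9  200.   -80.9] z 104.3
top0 402 ((427.43109130859375, -277.43048095703125), 29.917139053344727)
top0 107 ((428.0780334472656, -277.44482421875), 12.119999885559082) 0.0728445895846499
scene0 324 ((430.5671691894531, -277.4819030761719), 30.865968704223633)
scene0 115 ((430.8260192871094, -277.0350036621094), 11.92449951171875) 0.06938721609247134
```

>>> step_arm --pt "0.02 -0.04 0.4 0 0 0" --pt "0 0 0.5 0 0 0" --pt "0 0 0.5 0 0 0" --pt "0 0 0.4 0 0 0" --pt "0 0 0.25 0 0 0" --pt "0 0 0.1 0 0 0" --pt "0 0 0 0 0 0" --pt "0 0 0 0 0 0"

```text
time: 50.8
position: [0.4288, -0.2771, 0.0381]
tool_rot: [0.001, 0.646, 0.764, 0.0]
ft_force: [0.2, 0.5, -0.2]
gripper_width: 0.503
gripper_force: 0.0
```

>>> step_arm --pt "0 0 0 0 0 0" --pt "0 0 0 0 0 0" --pt "0 0 0 0 0 0" --pt "0 0 0 0 0 0" --pt "0 0 0 0 0 0" --pt "0 0 0 0 0 0" --pt "0 0 0 0 0 0" --jaw -1 --squeeze 70

```text
time: 51.5
position: [0.4285, -0.2772, 0.0385]
tool_rot: [0.001, 0.646, 0.764, -0.0]
ft_force: [-1.8, -0.3, 5.8]
gripper_width: 0.251
gripper_force: 68.5
```

>>> step_arm --pt "0 0 -0.1 0 0 0" --pt "0 0 -0.2 0 0 0" --pt "0 0 -0.4 0 0 0" --pt "0 0 -0.6 0 0 0" --pt "0 0 -0.8 0 0 0" --pt "0 0 -0.8 0 0 0" --pt "0 0 -0.8 0 0 0" --pt "0 0 -0.8 0 0 0" --pt "0 0 -0.6 0 0 0" --pt "0 0 -0.4 0 0 0" --pt "0 0 -0.2 0 0 0" --pt "0 0 0 0 0 0" --pt "0 0 0 0 0 0" --pt "0 0 0 0 0 0"

```text
time: 52.9
position: [0.4278, -0.2763, 0.2069]
tool_rot: [-0.001, 0.646, 0.764, 0.0]
ft_force: [-0.7, -0.6, -7.7]
gripper_width: 0.246
gripper_force: 69.0
```

```bash
python3 -c "
from h import *
need(.5875,-.3204,.18,9.6)
import cv2
from plant import camera
a=camera('top')['img'][120:360,280:520];b=camera('scene')['img'][80:320,40:280]
cv2.imwrite('pics/v2.png',cv2.resize(np.hstack([a,b]),None,fx=1.6,fy=1.6))"
```

```text
t 52.9 pos [ 427.8 -276.3  206.9] yaw 9.58 tilt [-0.13  0.11] turn z units -0.0 shift units x,y,z [-2.34  5.    0.9 ] q6 -49 w 0.246 F [-0.7 -0.6 -7.7] g 69.0
```

View pics/v2.png

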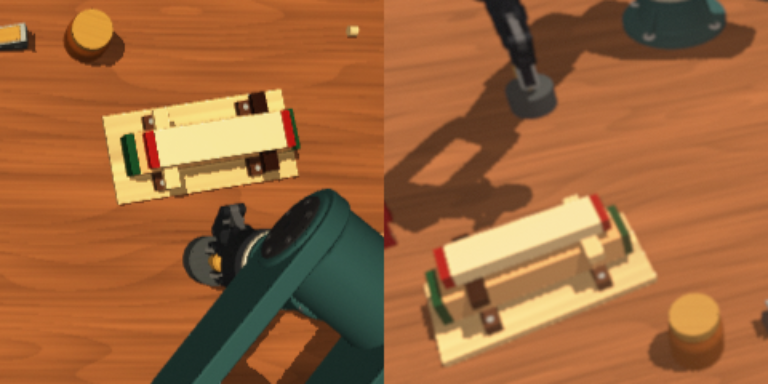

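The weight hangs upright in the gripper (left (215,260), right (530,95)), and the pile of maple, stickers and spruce is in order.

>>> step_arm --pt "-0.1 0.2 0 0 0 0" --pt "-0.2 0.4 0 0 0 0" --pt "-0.3 0.6 0 0 0 0" --pt "-0.3 0.7 0 0 0 0" --pt "-0.3 0.7 0 0 0 0" --pt "-0.3 0.7 0 0 0 0" --pt "-0.3 0.6 0 0 0 0" --pt "-0.24 0.5 0 0 0 0" --pt "-0.2 0.4 0 0 0 0" --pt "-0.1 0.2 0 0 0 0" --pt "0 0 0.2 0 0 0" --pt "0 0 0.4 0 0 0" --pt "0 0 0.5 0 0 0" --pt "0 0 0.4 0 0 0" --pt "0 0 0.2 0 0 0" --pt "0 0 0 0 0 0" --pt "0 0 0 0 0 0"

```text
time: 54.7
position: [0.5879, -0.3211, 0.1577]
tool_rot: [0.0, 0.646, 0.764, 0.0]
ft_force: [-0.0, 0.9, -6.6]
gripper_width: 0.25
gripper_force: 69.2
```

```bash
python3 -c "
from h import *
need(.5875,-.3204,.1425,9.6)
from plant import camera
c=camera('scene');P=cloud(c)
m=(abs(P[...,2]-.145)<.012)&(np.hypot(P[...,0]-.588,P[...,1]+.32)<.045)
q=(P[m][:,:2]*1000).astype(np.float32); print(m.sum(),cv2.minEnclosingCircle(q),np.percentile(P[m][:,2],[10,50,90]))
cv2.imwrite('pics/v3.png',cv2.resize(c['img'][120:320,40:280],None,fx=2.5,fy=2.5,interpolation=cv2.INTER_CUBIC))"
```

```text
t 54.7 pos [ 587.9 -321.1  157.7] yaw 9.57 tilt [ 0.02 -0.  ] turn z units -0.01 shift units x,y,z [ 0.02 -0.01  0.51] q6 -43 w 0.25 F [-0.   0.9 -6.6] g 69.2
623 ((590.0433349609375, -321.718994140625), 30.421518325805664) [0.13765103 0.14876784 0.15035517]
```

View pics/v3.png

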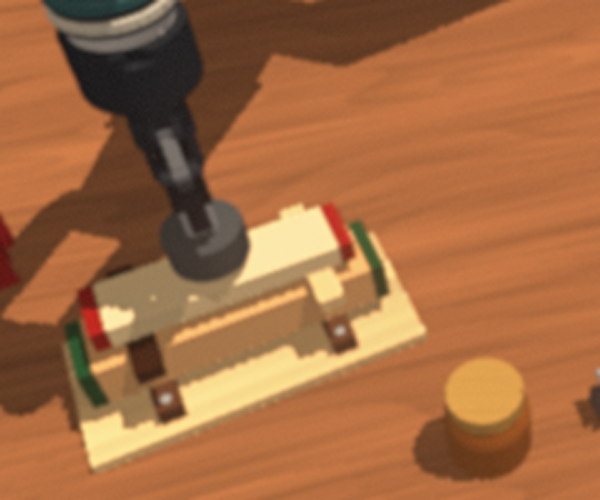

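The weight hangs upright over the middle of the spruce, about 15 mm above it (disc at (204,240)). Lower it gently.

>>> step_arm --pt "0.03 -0.02 0.1 0 0 0" --pt "0.02 0 0.12 0 0 0" --pt "0 0 0.1 0 0 0" --pt "0 0 0.06 0 0 0" --pt "0 0 0.04 0 0 0" --pt "0 0 0.03 0 0 0" --pt "0 0 0.02 0 0 0" --pt "0 0 0.02 0 0 0" --pt "0 0 0 0 0 0" --pt "0 0 0 0 0 0"

```text
time: 55.75
position: [0.5871, -0.3197, 0.1429]
tool_rot: [0.0, 0.646, 0.764, 0.0]
ft_force: [-0.1, 0.3, -7.7]
gripper_width: 0.25
gripper_force: 69.3
```

>>> step_arm --pt "0 0 0.02 0 0 0" --pt "0 0 0 0 0 0" --pt "0 0 0 0 0 0"

```text
time: 56.05
position: [0.5872, -0.3197, 0.1427]
tool_rot: [0.0, 0.646, 0.764, 0.0]
ft_force: [0.4, 0.8, -6.3]
gripper_width: 0.252
gripper_force: 69.4
```

>>> step_arm --pt "0 0 0.02 0 0 0" --pt "0 0 0 0 0 0" --pt "0 0 0 0 0 0"

```text
time: 56.35
position: [0.5872, -0.3197, 0.1426]
tool_rot: [0.001, 0.646, 0.764, 0.0]
ft_force: [-2.2, 1.0, -0.8]
gripper_width: 0.25
gripper_force: 69.9
```

>>> step_arm --pt "0 0 0.02 0 0 0" --pt "0 0 0 0 0 0" --pt "0 0 0 0 0 0"

```text
time: 56.65
position: [0.5873, -0.3197, 0.1426]
tool_rot: [0.001, 0.646, 0.764, 0.0]
ft_force: [-2.7, 3.0, 4.9]
gripper_width: 0.247
gripper_force: 70.5
```

>>> step_arm --pt "0 0 0 0 0 0" --pt "0 0 0 0 0 0" --pt "0 0 0 0 0 0" --pt "0 0 0 0 0 0" --pt "0 0 0 0 0 0" --jaw 0.2

```text
time: 57.15
position: [0.5872, -0.3198, 0.1408]
tool_rot: [0.0, 0.646, 0.764, 0.0]
ft_force: [0.5, -0.4, 0.3]
gripper_width: 0.599
gripper_force: 0.0
```

>>> step_arm --pt "0 0 -0.1 0 0 0" --pt "0 0 -0.3 0 0 0" --pt "0 0 -0.6 0 0 0" --pt "0 0 -0.8 0 0 0" --pt "0 0 -0.8 0 0 0" --pt "0 0 -0.8 0 0 0" --pt "0 -0.5 0 0 0 0" --pt "0 -0.9 0 0 0 0" --pt "0 -0.9 0 0 0 0" --pt "0 -0.9 0 0 0 0" --pt "0 -0.9 0 0 0 0" --pt "0 -0.9 0 0 0 0" --pt "0 -0.5 0 0 0 0" --pt "0 0 0 0 0 0" --pt "0 0 0 0 0 0"

```text
time: 58.65
position: [0.425, -0.3472, 0.2435]
tool_rot: [0.001, 0.646, 0.764, 0.0]
ft_force: [0.5, -0.9, -1.0]
gripper_width: 0.6
gripper_force: 0.0
```

```bash
python3 -c "
from h import *
from plant import camera
need(.5,-.3,.2,9.6)
for n in('top','scene'):
    c=camera(n);P=cloud(c)
    m=(abs(P[...,2]-.134)<.004)&(np.hypot(P[...,0]-.588,P[...,1]+.32)<.045)
    print(n,m.sum(),cv2.minEnclosingCircle((P[m][:,:2]*1000).astype(np.float32)),np.median(P[m][:,2]))
    cv2.imwrite('pics/f_%s.png'%n,c['img'])
a=cv2.imread('pics/f_top.png')[100:340,160:500];b=cv2.imread('pics/f_scene.png')[100:340,40:440]
cv2.imwrite('pics/v4.png',np.hstack([a,b]))"
```

```text
t 58.65 pos [ 425.  -347.2  243.5] yaw 9.57 tilt [ 0.09 -0.02] turn z units -0.01 shift units x,y,z [1.13 2.73 1.45] q6 -55 w 0.6 F [ 0.5 -0.9 -1. ] g 0.0
top 480 ((586.4033813476562, -319.99517822265625), 30.297624588012695) 0.13352185828905938
scene 510 ((589.666748046875, -319.6432189941406), 30.30997085571289) 0.1342641698533194
```

View pics/v4.png

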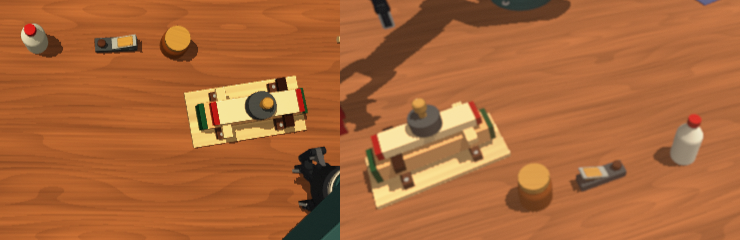

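The pile stands complete, with the weight upright at its middle ((262,106) in the top half-picture). The bystanders are untouched and the gripper is clear.

```bash
python3 -c "
from plant import robot
print(robot.hand_in())"
```

```text
the job is handed in; nothing more can be done
None
```

The job is handed in: maple, both stickers, spruce and weight are piled in order, each within about 2 mm of its place in the camera views, at about 59 s of the 112 s allowed, with the bottle, jar and plane left alone.

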